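# Jack up the edge of a glass panel and hold it

### The job

Set the orange lever jack on the table with its round saddle centred under the black dot of the yellow lift pad on the edge of the hinged glass panel, the panel still lying down. Then press the jack's black handle all the way down so that the jack, and nothing else, raises the panel, and finish while still holding the handle fully down. Leave the grey pot, the worn disc and the loose piece of glass where they are.

Things in the scene. Friction and masses are not known exactly. Their poses are not given: they have to be found in the camera images.
- jack: Loose orange lever jack, 0.8 kg. Origin: on the underside below the grip block; x points to the saddle (at x = +75 mm), z up. Base plate x -80 to +95 mm, 70 wide, 8 thick. Grip block x -22 to +22 mm, 36 mm wide in y, z 8 to 58 mm: grip it across y from above. Handle pivot at x = -37, z = 45 mm; the handle slopes up and away to -x.
- saddle_top (a point): Middle of the top face of the jack's round dark steel saddle, 28 mm in diameter; 48 mm above the table with the handle up. It rises straight up by 42 mm per rad of handle travel (26 mm in all) and sinks again as the handle rises.
- jack_handle (a joint): Jack handle angle: 0 = up (0.6 rad above level, where a spring returns it when let go), 0.62 = fully down on its stop, about level. With the panel on the saddle about 6 to 11 N down at the grip point press it fully down.
- handle_grip (a point): Point on the axis of the handle's black rubber grip (20 mm thick, ends 28 mm beyond), 100 mm from the pivot: at jack x = -120 mm, z = 101 mm with the handle up, x = -137 mm, z = 43 mm fully down. Press on it from above with closed fingertips, following the arc.
- stand: Fixed plywood stand with the hinged glass panel (164 x 180 mm, aluminium frame, top 90 mm high). Origin on the table under the middle of the lift pad's range; x points from the pad to the hinge, y along the panel's front edge. The jack comes in along +x, its own x the same way. Panel edge at x = +22 mm; below, the table is free up to the base board (12 mm thick) at x = +50 mm.
- lift_mark (a point): Centre of the black dot on top of the yellow lift pad (43 x 50 mm) that sticks out from the panel's front edge, 71 mm above the table with the panel down. The pad's underside, where the saddle bears, is 15 mm lower: 56 mm above the table, 8 mm above the lowered saddle.
- lift_pad (a joint): Where the lift pad is clamped along the panel's edge (m along the stand's y from the middle, -0.03 to 0.03). It stays where it is.
- panel (a joint): Tilt of the hinged panel: 0 = lying down, grows as its front edge is lifted (about 0.09 rad with the jack handle fully down).
- pot: Bystander: crusted grey pot, 92 x 104 mm, 89 mm high, origin under its centre.
- disc: Bystander: worn brown cutting disc, 87 mm across, 8 mm thick, lying flat, origin under its centre.
- glass: Bystander: loose piece of pale glass, 69 x 65 x 20 mm, lying flat, origin under its centre.

How it is judged:
By the outcome, as a careful person would: the job done as asked, in the order asked, and still so for the second after the job is handed in, while the arm keeps its last pose, push and grip.
It also fails if it takes over 43 s, if anything falls off the work surface, if the arm or the gripper's body presses on something with over 40 N, if the wrist force passes 120 N, or if a joint passes its speed limit or range.

### The arm

A 6-joint arm with a two-finger parallel gripper is mounted at the origin on a cart in front of the work surface, level with it; the furniture and walls round the work are solid. World frame = base frame: x ahead of the robot, y to its left, z up, the work surface at z = 0. Lengths are in m, angles in rad, forces in N, time in s.
With the tool pointing down it reaches from about 0.275 to 0.825 m from the base axis. Payload 5.2 kg.
Tool frame: the origin (TCP) lies on the centre line of the jaws, within the pads' length; the fingertips stand 19 mm ahead of it and the grasp point (between the pads) is the TCP (manip.tips_ahead is the distance from the TCP to the fingertips, in m); x points along the fingers, y is the direction in which the jaws open and shut, and the axes are right-handed (so a half turn about x gives the same grasp; the last joint's range is limited). The gripper opens to 93 mm and grips with 3 to 60 N. Pads are 15 mm wide; open, the fingers measure 128 mm over their backs; the gripper's body (75 mm by 188 mm) begins 65 mm behind the grasp point.
Start: joints at [-0.203, 0.259, 1.535, -0, 1.348, -0.203], TCP at [0.55, 0, 0.238] pointing down, gripper open.
Joint ranges: [-3.14, 3.14], [-0.91, 2.08], [0.19, 2.58], [-1.22, 4.36], [0.22, 2.71], [-3.12, 3.12]. Speed limits (rad/s): [2.57, 2.57, 3.14, 3.14, 3.14, 3.14].

### API

Orientations are given as a 3x3 rotation matrix whose columns are the frame's x, y, z axes.
In Python, from bench import manip, cams, workorder gives the robot as it stands.
- The arm moves only by the tool drive_tool, never from a script. Its argument "deltas" is a list of rows, each a list of 2 entries, a list of its own where there are three numbers: the shift along the tool's x, y, z normalised to -1 to 1, where 1 is 30 mm, then the turn about the tool's x normalised to -1 to 1, where 1 is 4 degrees. In form: [[[dx, dy, dz], twist], ...]. A call has 1 to 20 rows; each row shifts and turns the commanded pose from where the row before left it, along the tool's axes as they then stand; what a row does not reach is not made up. A row lasts 1/10 s, in which the tool goes at most 50 mm and 8.59 degrees, less where a joint would pass 70% of its speed; a pose out of reach is approached as far as the arm can. A call with a number of a shift or a turn outside -1 to 1 is refused whole. A call with a gripper value outside its range is refused whole. "jaw" is the gripper command: -1 is shut, 1 is fully open, values between are in proportion, set as the call begins (left out, the last holds). The fingers move at their own pace and stop on an object; "grip_force" is the grip in N (left out, the last holds). Time passes only in rows, so rows that do not move let the fingers close. It gives the time, the measured TCP pose, the force and the opening at its end, in the units of the state.
- manip.read_state(): the state, without advancing time (a new reading comes with each control period).
- cams.get_image(name): name is "scene" or "side" or "wrist"; returns the picture (400x640x3 uint8, blue, green, red); there is no depth.
- cams.camera_params(name): a dict with "mtx" (3x3 intrinsics, pixels), "origin" and "attitude" of the camera in the world; the wrist camera has in their place "hand_eye" (4x4, takes a point from camera to tool coordinates, whose origin is the TCP and whose axes are the tool frame's). Camera axes: x right, y down, z forward; pixel columns grow to the right and rows downward; lengths in m; the calibration is good to about 2 mm. A picture is of the moment at which its call begins: read the wrist's pose just before it. camera_params takes no time and is no camera call.
- workorder.finish_job(): hands the job in, once; it reports no verdict.
The state is a dict: "clock": time; "q": joint angles; "joint_vel": joint speeds; "effort": joint torques, N m; "tool_pos": TCP position; "tcp_rot": TCP orientation; "contact_force": force on the tool from outside, world axes, zero at the start; "moment": the same for the moment, N m; "opening": opening from 0.0 (shut) to 1.0 (fully open).
Only numpy, scipy, OpenCV 4.12 (cv2) and the standard library are available. Lean on these libraries where they do the work, as an engineer would, in place of code of your own. Each camera call takes 0.05 s, during which the arm holds its last target.

## Working session

There is one attempt and no reset: what is moved stays moved. The work goes in short steps, Python scripts to look and compute and a tool call to move; the robot and the scene stay as the last step left them, time stands still between calls to the robot, and variables do not carry over. Pictures are saved under pics/ and viewed, and the job is handed in when it is done.

Besides the shell and the picture viewer there is one more tool, called after "Emit:" as name(argument=value, ...) on one line, values as JSON. drive_tool: Moves the arm, as the interface text tells. Scaled input: -1 to 1 covers 30 mm each way for a shift and 4 degrees each way for a turn. Its arguments: {"type":"object","properties":{"deltas":{"type":"array"},"jaw":{"type":"number"},"grip_force":{"type":"number"}},"required":["deltas"]}

```bash
ls; mkdir -p pics; python3 - <<'E'
from bench import manip,cams,workorder
import cv2,numpy as np
np.set_printoptions(precision=4,suppress=True)
s=manip.read_state()
print(s, manip.tips_ahead)
for n in ["scene","side","wrist"]:
    cv2.imwrite(f"pics/{n}0.png",cams.get_image(n)); print(n,cams.camera_params(n))
E
```

```text
pics
{'clock': 0.0, 'q': array([-0.2028,  0.2594,  1.5361,  0.    ,  1.348 , -0.2028]), 'joint_vel': array([-0.0008,  0.0003,  0.0004,  0.0016, -0.0002, -0.001 ]), 'effort': array([  0.0002, -43.7298, -28.4005,   0.072 ,   0.0412,  -0.0001]), 'tool_pos': array([0.5495, 0.0001, 0.2368]), 'tcp_rot': array([[-0.0018,  1.    ,  0.    ],
       [ 0.0004,  0.    , -1.    ],
       [-1.    , -0.0018, -0.0004]]), 'contact_force': array([-0.2327,  0.2098, -0.2339]), 'moment': array([-0.0316, -0.0461, -0.0318]), 'opening': 1.0021220238602586} 0.019
scene {'mtx': array([[382.7749,   0.    , 323.1671],
       [  0.    , 382.7749, 193.84  ],
       [  0.    ,   0.    ,   1.    ]]), 'origin': array([-0.0432, -0.6701,  0.6993]), 'attitude': array([[ 0.706 , -0.4395,  0.5553],
       [-0.7081, -0.4298,  0.5602],
       [-0.0076, -0.7887, -0.6147]])}
side {'mtx': array([[432.3343,   0.    , 319.1787],
       [  0.    , 432.3343, 199.3687],
       [  0.    ,   0.    ,   1.    ]]), 'origin': array([ 0.5827, -1.1165,  0.9984]), 'attitude': array([[ 0.9982,  0.0286, -0.0528],
       [ 0.0585, -0.6659,  0.7438],
       [-0.0139, -0.7455, -0.6664]])}
wrist {'mtx': array([[297.867 ,   0.    , 320.3438],
       [  0.    , 297.867 , 202.0694],
       [  0.    ,   0.    ,   1.    ]]), 'hand_eye': array([[-0.0001, -0.2407,  0.9706, -0.1491],
       [ 1.    , -0.0005,  0.    ,  0.0011],
       [ 0.0004,  0.9706,  0.2407, -0.0668],
       [ 0.    ,  0.    ,  0.    ,  1.    ]])}
```

View pics/scene0.png

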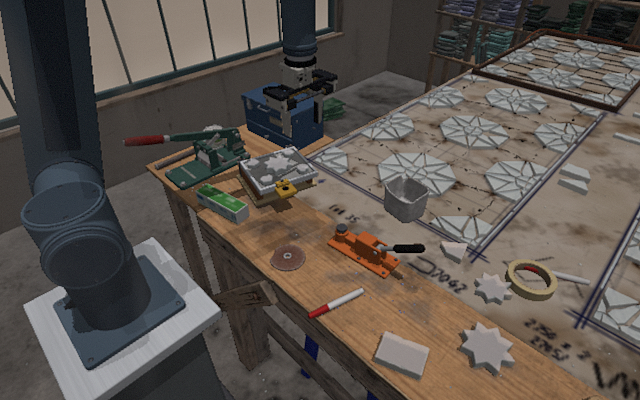

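View pics/side0.png

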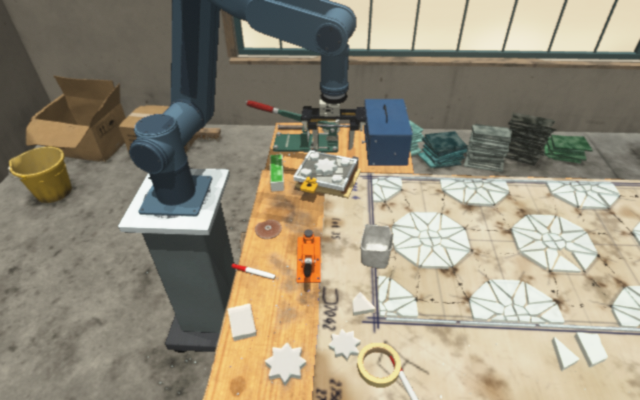

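View pics/wrist0.png

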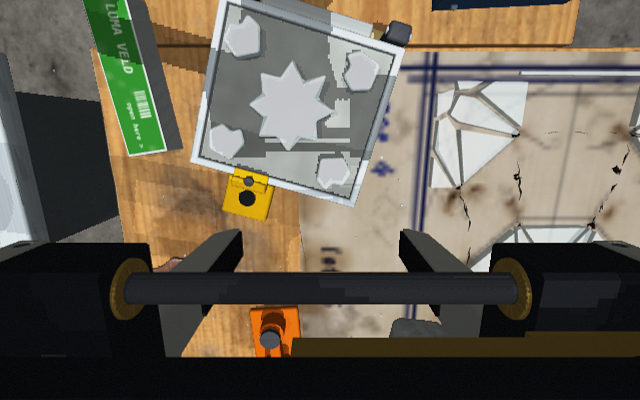

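```bash
cat > h.py <<'E'
import numpy as np,cv2
from bench import manip,cams,workorder
np.set_printoptions(precision=4,suppress=True)
def campose(n,s=None):
    p=cams.camera_params(n)
    if n=="wrist":
        s=s or manip.read_state(); H=p["hand_eye"]; R=s["tcp_rot"]
        return p["mtx"],R@H[:3,3]+s["tool_pos"],R@H[:3,:3]
    return p["mtx"],p["origin"],p["attitude"]
def ray(c,uv,z):
    K,o,R=c; d=R@np.linalg.inv(K)@np.array([uv[0],uv[1],1.]); return o+d*(z-o[2])/d[2]
def proj(c,P):
    K,o,R=c; q=K@R.T@(np.asarray(P)-o); return q[:2]/q[2]
def cents(im,lo,hi,amin=20):
    m=cv2.inRange(cv2.cvtColor(im,cv2.COLOR_BGR2HSV),np.array(lo),np.array(hi))
    n,l,st,c=cv2.connectedComponentsWithStats(m)
    return m,[(c[i],st[i]) for i in range(1,n) if st[i][4]>=amin]
def crop(im,x0,y0,x1,y1,k,f):
    cv2.imwrite(f,cv2.resize(im[y0:y1,x0:x1],None,fx=k,fy=k,interpolation=cv2.INTER_CUBIC))
E
python3 - <<'E'
from h import *
a=cv2.imread("pics/scene0.png");b=cv2.imread("pics/side0.png");w=cv2.imread("pics/wrist0.png")
crop(a,310,200,440,290,6,"pics/sc_c.png")
crop(b,280,220,340,290,8,"pics/sd_c.png")
crop(w,180,150,340,270,5,"pics/w_c.png")
E
```

```text
(no output)
```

View pics/sc_c.png

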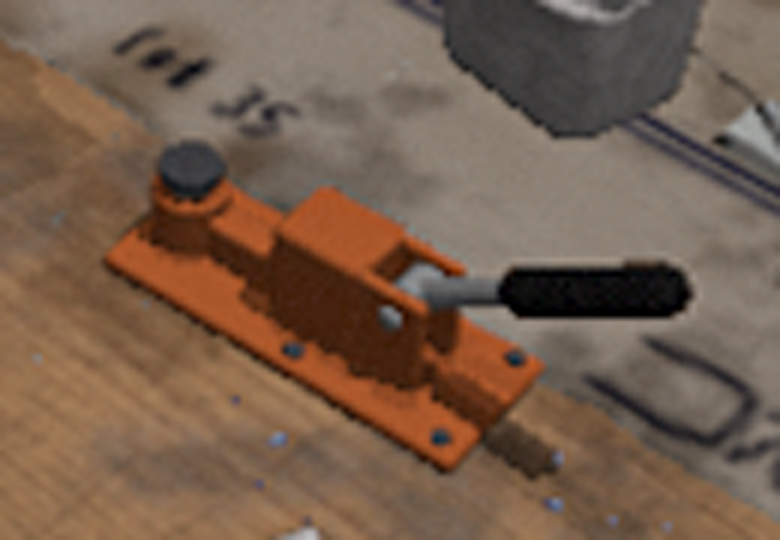

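View pics/sd_c.png

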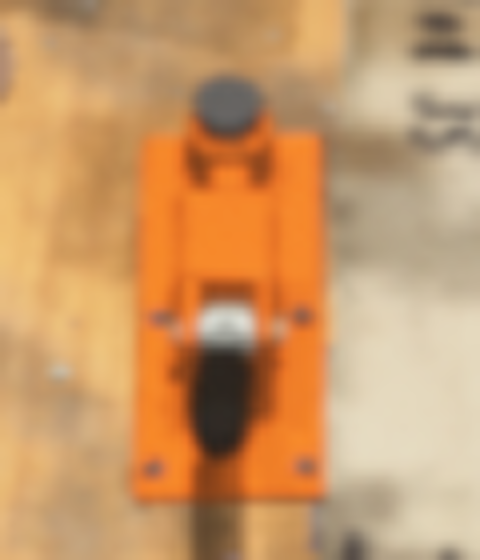

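View pics/w_c.png

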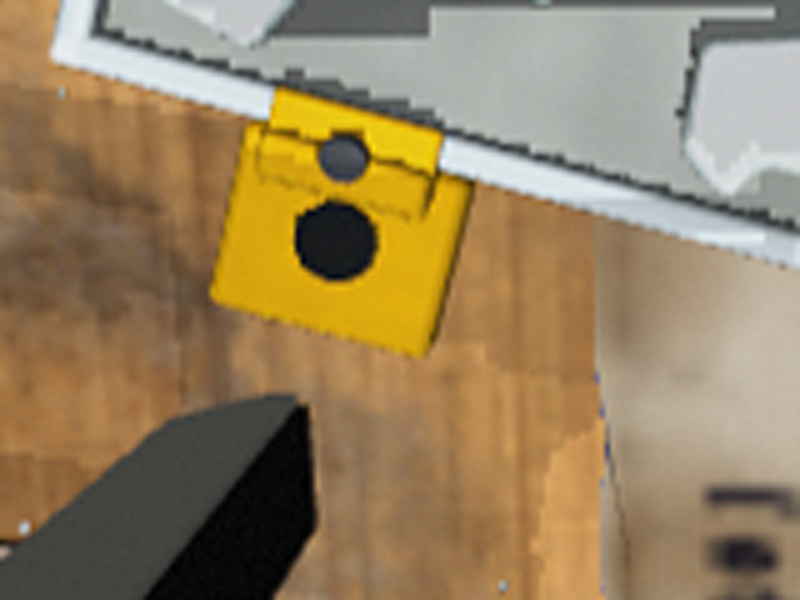

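```bash
python3 - <<'E'
from h import *
sc=campose("scene");sd=campose("side");w=campose("wrist")
S=lambda x,y:(310+x/6-.4,200+y/6-.4); D=lambda x,y:(280+x/8-.4,220+y/8-.4); W=lambda x,y:(180+x/5-.4,150+y/5-.4)
print("saddle sc",ray(sc,S(191,165),.048),"sd",ray(sd,D(228,104),.048),"wrist",ray(w,(270,338),.048))
print("mark w",ray(w,W(335,240),.071),"pad front",ray(w,W(213,298),.071),ray(w,W(425,355),.071))
print("panel fl",ray(w,(192,160),.09),"fr",ray(w,(356,206),.09),"br",ray(w,(405,45),.09))
a=cv2.imread("pics/scene0.png");b=cv2.imread("pics/side0.png")
for n,p in (("scene corners L,B,R",[(sc,S(106,258),.008),(sc,S(452,460),.008),(sc,S(543,365),.008)]),("side TL,TR,BL,BR",[(sd,D(143,135),.008),(sd,D(322,133),.008),(sd,D(135,492),.008),(sd,D(325,492),.008)])):
    print(n); [print(ray(*q)) for q in p]
print("block top side", [ray(sd,D(*q),.058) for q in [(187,190),(275,190),(182,283),(278,283)]])
# mark in scene and side
for n,im,c in(("scene",a,sc),("side",b,sd)):
    q=proj(c,ray(w,W(335,240),.071)); print(n,q)
    m,l=cents(im,(22,150,100),(32,255,255),15)
    for i in l: print(i[0],i[1], ray(c,i[0],.071))
crop(a,240,140,330,215,8,"pics/sc_p.png")
# disc
print("disc",ray(sc,(288,259),.008),ray(sd,(267,229),.008))
E
```

```text
saddle sc [ 0.4815 -0.2041  0.048 ] sd [ 0.4825 -0.2085  0.048 ] wrist [ 0.484  -0.2016  0.048 ]
mark w [ 0.4704 -0.0062  0.071 ] pad front [ 0.4429 -0.0193  0.071 ] [ 0.4888 -0.0323  0.071 ]
panel fl [0.4235 0.0364 0.09  ] fr [ 0.5872 -0.0107  0.09  ] br [0.6273 0.14   0.09  ]
scene corners L,B,R
[ 0.4467 -0.1889  0.008 ]
[ 0.4623 -0.3592  0.008 ]
[ 0.5263 -0.3553  0.008 ]
side TL,TR,BL,BR
[ 0.4463 -0.1885  0.008 ]
[ 0.5164 -0.1843  0.008 ]
[ 0.4601 -0.3616  0.008 ]
[ 0.5275 -0.3584  0.008 ]
block top side [array([ 0.4719, -0.2621,  0.058 ]), array([ 0.5042, -0.2607,  0.058 ]), array([ 0.474 , -0.3068,  0.058 ]), array([ 0.5083, -0.3052,  0.058 ])]
scene [285.4774 188.1396]
side [308.9638 184.1049]
[ 40.6968 182.6003] [ 19 158  44  40 653] [-0.4457 -0.0365  0.071 ]
[ 56.9333 173.8   ] [ 54 172   7   5  15] [-0.4144  0.0131  0.071 ]
[308.7586 186.2931] [302 182  15   8  58] [ 0.4706 -0.0176  0.071 ]
disc [ 0.3407 -0.16    0.008 ] [ 0.3456 -0.1603  0.008 ]
```

View pics/sc_p.png

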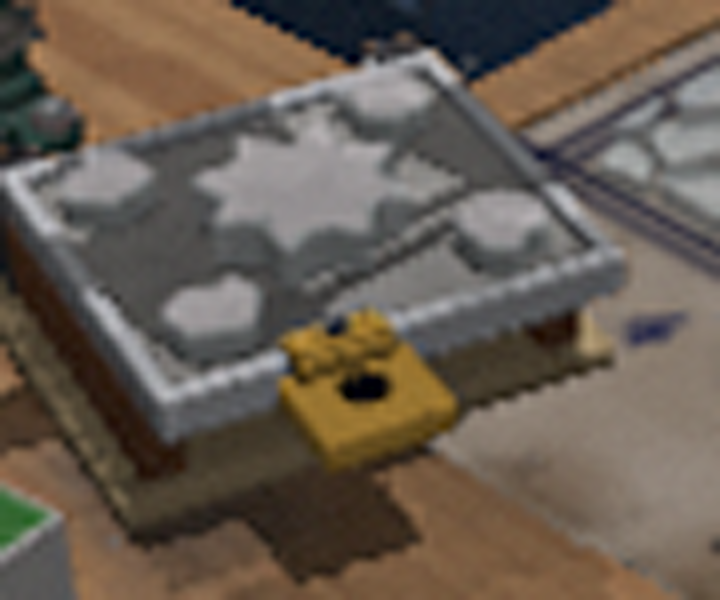

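Emit:
drive_tool(deltas=[[[0.21, -0.17, 0.78], 0], [[0.21, -0.17, 0.78], 0], [[0.21, -0.17, 0.78], 0], [[0.21, -0.17, 0.78], 0], [[0.21, -0.17, 0.78], 0], [[0.21, -0.17, 0.78], 0], [[0.21, -0.17, 0.78], 0], [[0.21, -0.17, 0.78], 0], [[0.21, -0.17, 0.78], 0], [[0.21, -0.17, 0.78], 0], [[0.21, -0.17, 0.78], 0], [[0.21, -0.18, 0.75], 0], [[0, 0, 0], -0.55], [[0, 0, 0], -0.5], [[0, 0, 0], 0], [[0, 0, 0], 0]], jaw=0.6)

```text
clock: 1.75
tool_pos: [0.4884, -0.2797, 0.1619]
tcp_rot: [[-0.0, 0.997, 0.072], [0.0, 0.072, -0.997], [-1.0, -0.0, -0.0]]
contact_force: [-0.6, 0.8, -0.3]
opening: 0.801
```

```bash
python3 - <<'E'
from h import *
s=manip.read_state();w=campose("wrist",s);im=cams.get_image("wrist")
cv2.imwrite("pics/wrist1.png",im); print(s["tool_pos"],s["tcp_rot"],s["clock"],s["opening"])
sc=campose("scene");sd=campose("side")
print("pot",[ray(sd,q,.089) for q in [(362,229),(392,227),(362,262)]])
o=np.array([.488,-.28]);d=np.array([np.cos(np.radians(94.2)),np.sin(np.radians(94.2))]);n=np.array([-d[1],d[0]])
for p in [(75,0,48),(95,35,8),(95,-35,8),(22,18,58),(22,-18,58)]:
    P=np.r_[o+d*p[0]/1e3+n*p[1]/1e3,p[2]/1e3]; print(p,proj(w,P)); 
E
```

```text
[ 0.4884 -0.2797  0.1619] [[-0.0003  0.9974  0.0724]
 [ 0.0003  0.0724 -0.9974]
 [-1.     -0.0003 -0.0003]] 1.75 0.8007742902120362
pot [array([ 0.6434, -0.226 ,  0.089 ]), array([ 0.7314, -0.2138,  0.089 ]), array([ 0.6415, -0.3509,  0.089 ])]
(75, 0, 48) [318.3588 118.4747]
(95, 35, 8) [282.2961  98.3307]
(95, -35, 8) [354.8574  98.2296]
(22, 18, 58) [297.5474 182.0572]
(22, -18, 58) [339.375  182.0047]
```

View pics/wrist1.png

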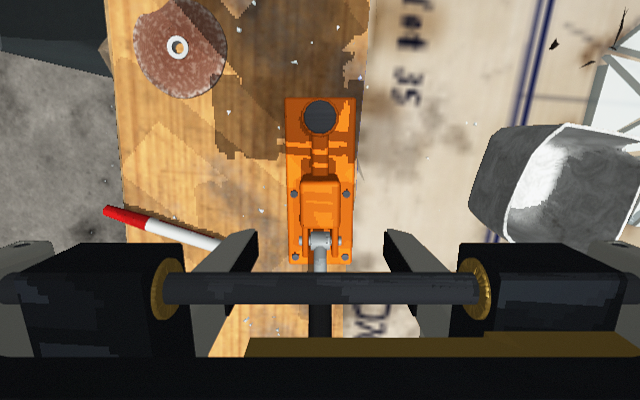

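Emit:
drive_tool(deltas=[[[0.8, 0.02, 0], 0], [[0.8, 0, 0], 0], [[0.8, 0, 0], 0], [[0.8, 0, 0], 0], [[0.5, 0, 0], 0], [[0.3, 0, 0], 0], [[0, 0, 0], 0], [[0, 0, 0], 0]])

```text
clock: 2.6
tool_pos: [0.4895, -0.28, 0.0426]
tcp_rot: [[0.001, 0.997, 0.073], [-0.001, 0.073, -0.997], [-1.0, 0.001, 0.001]]
contact_force: [0.4, -0.3, -0.7]
opening: 0.802
```

Emit:
drive_tool(deltas=[[[0, 0, 0], 0], [[0, 0, 0], 0], [[0, 0, 0], 0], [[0, 0, 0], 0], [[0, 0, 0], 0], [[0, 0, 0], 0], [[0, 0, 0], 0], [[0, 0, 0], 0]], jaw=-1, grip_force=40)

```text
clock: 3.4
tool_pos: [0.4885, -0.2799, 0.0422]
tcp_rot: [[-0.001, 0.997, 0.073], [0.0, 0.073, -0.997], [-1.0, -0.001, -0.0]]
contact_force: [-4.7, -0.5, 4.6]
opening: 0.389
```

Emit:
drive_tool(deltas=[[[-0.4, 0, 0], 0], [[-0.6, 0, 0], 0], [[0, -0.11, -0.4], 0], [[0, -0.12, -0.7], 0], [[0, -0.12, -0.7], 0], [[0, -0.12, -0.7], 0], [[0, -0.12, -0.7], 0], [[0, -0.12, -0.7], 0], [[0, -0.12, -0.7], 0], [[0, -0.11, -0.64], 0], [[0, 0, 0], 0.8], [[0, 0, 0], 0.9], [[0, 0, 0], 0.9], [[0, 0, 0], 0.9], [[0, 0, 0], 0.8], [[0, 0, 0], 0.65], [[0, 0, 0], 0], [[0, 0, 0], 0], [[0, 0, 0], 0]])

```text
clock: 5.3
tool_pos: [0.4492, -0.1247, 0.0719]
tcp_rot: [[-0.0, 0.963, -0.268], [0.0, -0.268, -0.963], [-1.0, -0.0, -0.0]]
contact_force: [0.0, 0.2, -9.3]
opening: 0.383
```

```bash
python3 - <<'E'
from h import *
s=manip.read_state();im=cams.get_image("wrist")
cv2.imwrite("pics/wrist2.png",im); print(s["tool_pos"],s["tcp_rot"],s["clock"],s["opening"])
crop(im,230,20,390,180,5,"pics/w2c.png"); cv2.imwrite("pics/w2c.png",cv2.imread("pics/w2c.png")[:600])
E
```

```text
[ 0.4492 -0.1247  0.0719] [[-0.0003  0.9635 -0.2678]
 [ 0.0003 -0.2678 -0.9635]
 [-1.     -0.0004 -0.0002]] 5.3 0.38342038783753135
```

View pics/wrist2.png

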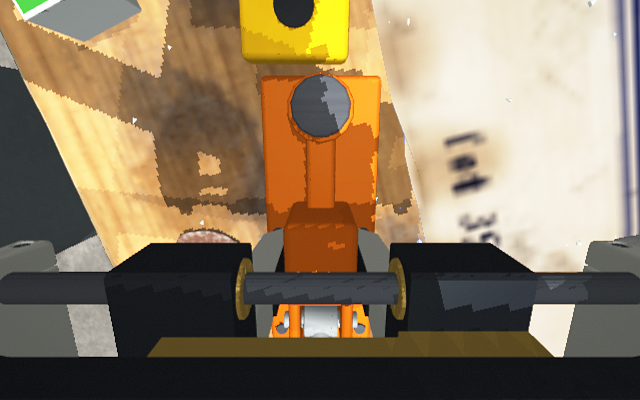

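View pics/w2c.png

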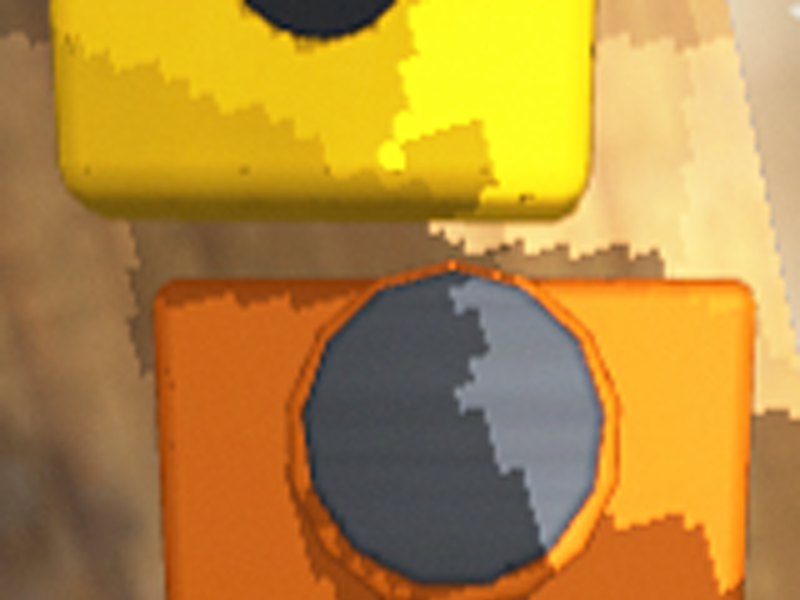

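```bash
python3 - <<'E'
from h import *
s=manip.read_state();w=campose("wrist",s);im=cv2.imread("pics/wrist2.png")
g=cv2.cvtColor(im,cv2.COLOR_BGR2GRAY); 
m=(g[:60,255:335]<90).astype(np.uint8); n,l,st,c=cv2.connectedComponentsWithStats(m)
for i in range(1,n):
    if st[i][4]>200: 
        print(st[i],c[i]); cs,_=cv2.findContours((l==i).astype(np.uint8),0,cv2.CHAIN_APPROX_NONE)
        p=cs[0][:,0,:].astype(float); p=p[p[:,1]>0]
        A=np.c_[2*p,np.ones(len(p))]; x=np.linalg.lstsq(A,(p**2).sum(1),rcond=None)[0]
        u=x[:2]+[255,0]; print("circ",u,np.sqrt(x[2]+x[0]**2+x[1]**2)); mk=ray(w,u,.071); print(mk)
sd=ray(w,(320.2-.4,105.3-.4),.0777); print("saddle",sd)
R=s["tcp_rot"]; print("delta tool mm",R.T@(np.array(mk)-sd)*1e3, "rel tcp", R.T@(sd-s["tool_pos"])*1e3)
print("pad front",[ray(w,q,.071) for q in [(242,55),(348,55)]])
E
```

```text
[ 18   0  41  28 931] [38.3942 11.5349]
circ [293.389    6.7987] 19.750846056072007
[ 0.4708 -0.0065  0.071 ]
saddle [ 0.4708 -0.0504  0.0777]
delta tool mm [  6.7081 -11.7659 -42.2425] rel tcp [ -5.7482   0.7094 -77.4508]
pad front [array([ 0.4422, -0.0191,  0.071 ]), array([ 0.4894, -0.0322,  0.071 ])]
```

Emit:
drive_tool(deltas=[[[0.45, 0, 0], 0], [[0.45, 0, 0], 0], [[0, 0, 0], 0], [[0, -0.07, -0.25], 0], [[0, -0.07, -0.25], 0], [[0, -0.07, -0.25], 0], [[0, -0.07, -0.25], 0], [[0, -0.07, -0.25], 0], [[0, -0.04, -0.16], 0], [[0, 0, 0], 0], [[0, 0, 0], 0]])

```text
clock: 6.45
tool_pos: [0.4497, -0.0812, 0.0451]
tcp_rot: [[0.0, 0.963, -0.268], [-0.0, -0.268, -0.963], [-1.0, 0.0, 0.0]]
contact_force: [0.3, -0.7, -7.9]
opening: 0.388
```

```bash
python3 - <<'E'
from h import *
s=manip.read_state();w=campose("wrist",s);im=cams.get_image("wrist");a=cams.get_image("scene");b=cams.get_image("side")
cv2.imwrite("pics/wrist3.png",im);cv2.imwrite("pics/scene3.png",a);cv2.imwrite("pics/side3.png",b)
print(s["tool_pos"],s["tcp_rot"],s["clock"],s["contact_force"])
crop(im,240,40,400,160,5,"pics/w3c.png")
crop(a,240,140,340,240,6,"pics/sc3c.png")
crop(b,270,150,350,220,8,"pics/sd3c.png")
E
```

```text
[ 0.4497 -0.0812  0.0451] [[ 0.0003  0.9633 -0.2684]
 [-0.0003 -0.2684 -0.9633]
 [-1.      0.0003  0.0002]] 6.45 [ 0.3239 -0.7365 -7.8831]
```

View pics/wrist3.png

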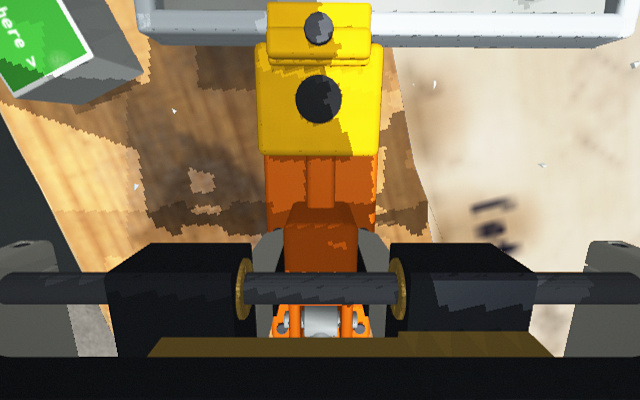

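View pics/sc3c.png

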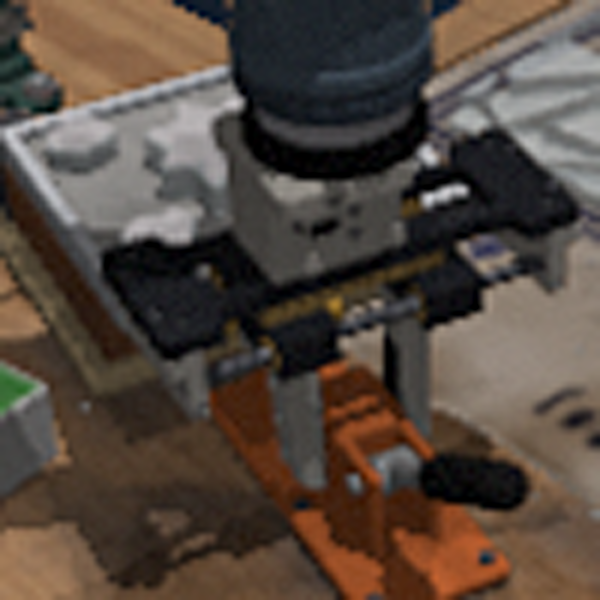

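View pics/sd3c.png

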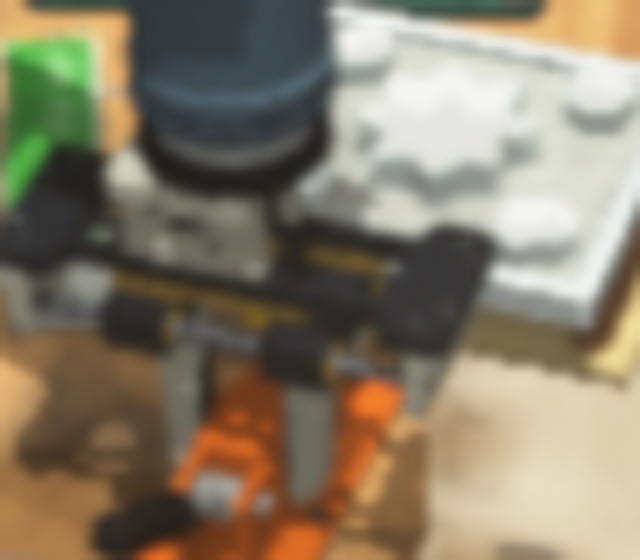

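```bash
python3 - <<'E'
from h import *
s=manip.read_state();w=campose("wrist",s);im=cv2.imread("pics/wrist3.png")
g=cv2.cvtColor(im,cv2.COLOR_BGR2GRAY)[65:135,285:355]
n,l,st,c=cv2.connectedComponentsWithStats((g<85).astype(np.uint8))
for i in range(1,n):
    if st[i][4]>300:
        mk=ray(w,c[i]+[285,65],.071); print(c[i]+[285,65],st[i],mk, s["tcp_rot"].T@(mk-s["tool_pos"])*1e3)
# saddle seen at staging, from image2, refined: ellipse of dark grey
im=cv2.imread("pics/wrist2.png"); hs=cv2.cvtColor(im,cv2.COLOR_BGR2HSV)[60:150,280:360]
n,l,st,c=cv2.connectedComponentsWithStats((hs[...,1]<110).astype(np.uint8))
print([(st[i],c[i]+[280,60]) for i in range(1,n) if st[i][4]>300])
E
```

```text
[317.8673  98.7528] [  10   10   47   49 1756] [ 0.4708 -0.0061  0.071 ] [-25.9259  -0.0185 -78.2891]
[(array([  11,   14,   60,   63, 2910], dtype=int32), array([320.1395, 105.2973]))]
```

Emit:
drive_tool(deltas=[[[0, -0.03, -0.03], 0], [[0.05, 0, 0], 0], [[0.05, 0, 0], 0], [[0, 0, 0], 0], [[0, 0, 0], 0]])

```text
clock: 7.1
tool_pos: [0.4489, -0.0802, 0.0422]
tcp_rot: [[-0.0, 0.963, -0.269], [-0.0, -0.269, -0.963], [-1.0, 0.0, 0.0]]
contact_force: [-1.7, -0.4, -4.5]
opening: 0.385
```

Emit:
drive_tool(deltas=[[[0.02, 0, 0], 0], [[0, 0, 0], 0], [[0, 0, 0], 0]])

```text
clock: 7.4
tool_pos: [0.449, -0.0802, 0.0421]
tcp_rot: [[0.0, 0.963, -0.269], [-0.0, -0.269, -0.963], [-1.0, 0.0, 0.0]]
contact_force: [-2.9, 0.2, 5.0]
opening: 0.386
```

Emit:
drive_tool(deltas=[[[0, 0, 0], 0], [[0, 0, 0], 0], [[0, 0, 0], 0], [[0, 0, 0], 0], [[0, 0, 0], 0], [[-0.3, 0, 0], 0], [[-0.7, 0, 0], 0], [[-0.9, 0, 0], 0], [[-0.9, 0, 0], 0], [[-0.9, 0, 0.3], 0], [[0, 0, 0.8], 0], [[0, 0, 0.8], 0], [[0, 0, 0.8], 0], [[0, 0, 0.8], 0], [[0, 0, 0.5], 0], [[0, 0, 0], 0], [[0, 0, 0], 0]], jaw=0.5)

```text
clock: 9.1
tool_pos: [0.4167, -0.1955, 0.1528]
tcp_rot: [[0.0, 0.963, -0.27], [0.0, -0.27, -0.963], [-1.0, 0.0, -0.0]]
contact_force: [-0.0, -0.1, 0.3]
opening: 0.75
```

```bash
python3 - <<'E'
from h import *
s=manip.read_state();w=campose("wrist",s);im=cams.get_image("wrist");a=cams.get_image("scene");b=cams.get_image("side")
cv2.imwrite("pics/wrist4.png",im);cv2.imwrite("pics/scene4.png",a);cv2.imwrite("pics/side4.png",b)
print(s["tool_pos"],s["tcp_rot"],s["clock"],s["contact_force"])
crop(a,240,150,340,230,7,"pics/sc4c.png")
crop(b,280,170,340,235,8,"pics/sd4c.png")
E
```

```text
[ 0.4167 -0.1955  0.1528] [[ 0.0003  0.9629 -0.27  ]
 [ 0.0003 -0.27   -0.9629]
 [-1.      0.0002 -0.0004]] 9.1 [-0.0347 -0.0515  0.3434]
```

View pics/wrist4.png

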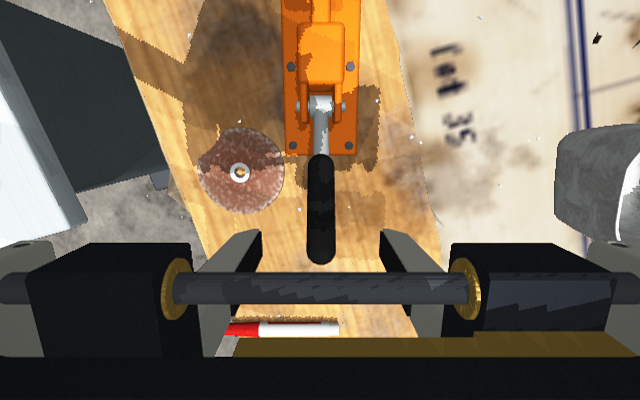

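View pics/sc4c.png

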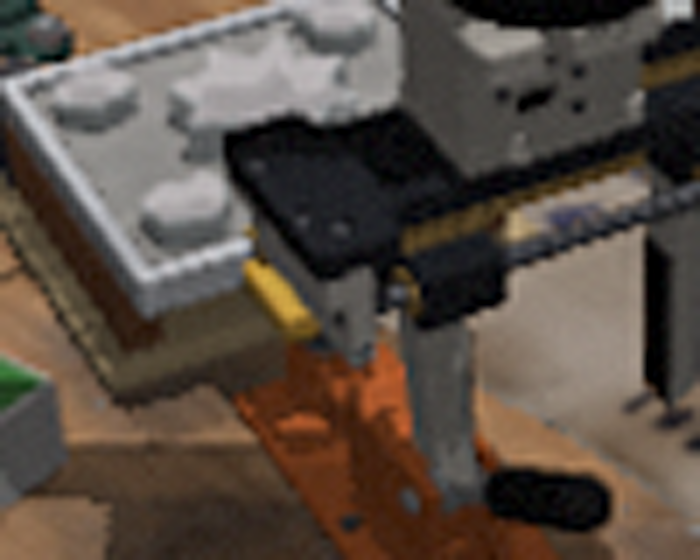

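View pics/sd4c.png

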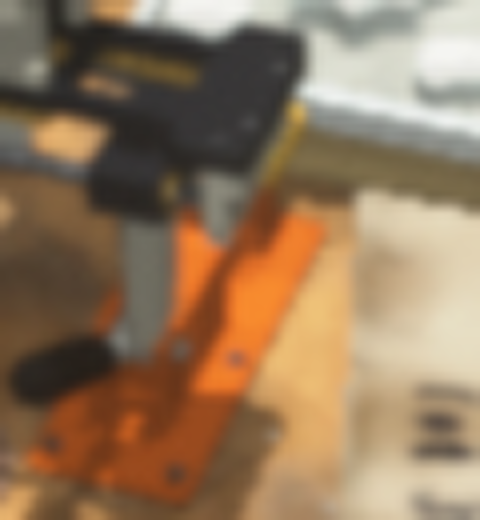

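```bash
python3 - <<'E'
from h import *
im=cv2.imread("pics/wrist4.png"); crop(im,260,0,380,120,6,"pics/w4a.png"); cv2.imwrite("pics/w4a.png",cv2.imread("pics/w4a.png")[:600])
crop(im,260,80,380,180,6,"pics/w4b.png")
E
```

```text
(no output)
```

View pics/w4a.png

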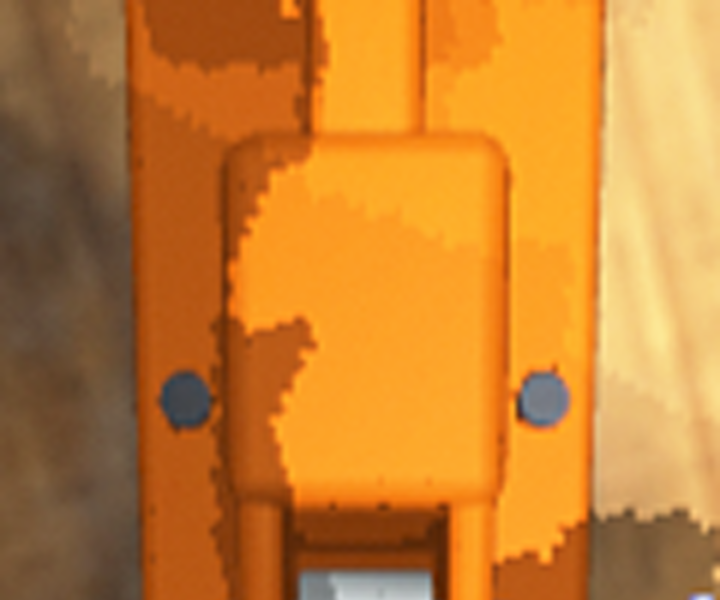

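View pics/w4b.png

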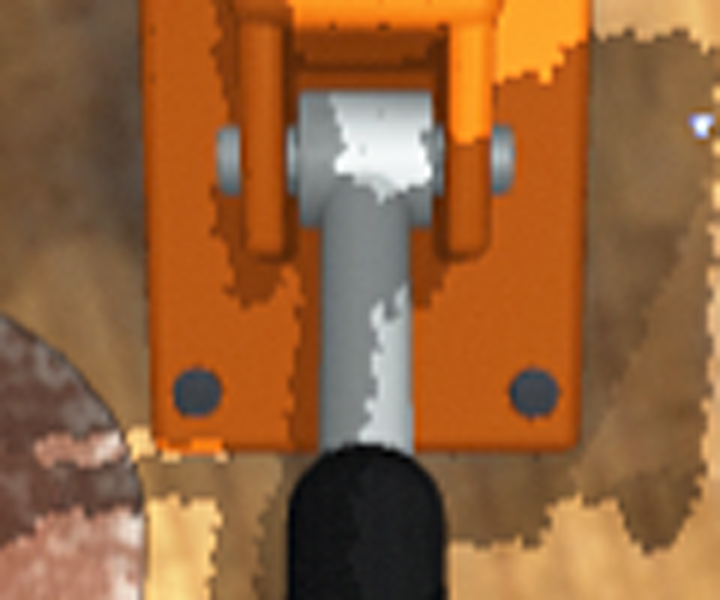

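```bash
python3 - <<'E'
from h import *
s=manip.read_state();w=campose("wrist",s);R=s["tcp_rot"]
A=lambda x,y:(260+x/6-.4,y/6-.4);B=lambda x,y:(260+x/6-.4,80+y/6-.4)
mk=np.array([.4708,-.0063,.071]); print("mark tool",R.T@(mk-s["tool_pos"])*1e3)
for n,q,z,jx in [("bf",[A(225,135),A(508,135)],.058,22),("bb",[A(231,500),A(500,500)],.058,-22),("back",[B(152,443),B(580,443)],.008,-80),("holes",[A(187,400),A(543,399)],.008,None),("holes",[B(198,393),B(534,393)],.008,None)]:
    p=[R.T@(ray(w,u,z)-s["tool_pos"])*1e3 for u in q]; c=(p[0]+p[1])/2
    print(n,p[0][1:],p[1][1:],"c",c[1:], "saddle tz" ,c[2]-(75-jx) if jx else "")
E
```

```text
mark tool [  81.6015    1.5174 -196.06  ]
bf [ -16.0227 -142.5828] [  18.5551 -142.57  ] c [   1.2662 -142.5764] saddle tz -195.57638464804646
bb [ -16.0577 -100.7795] [  18.3215 -100.7657] c [   1.1319 -100.7726] saddle tz -197.7726007023009
back [-33.5781 -43.1911] [ 36.0587 -43.1602] c [  1.2403 -43.1756] saddle tz -198.1756372067034
holes [ -25.9705 -121.958 ] [  28.1777 -122.0775] c [   1.1036 -122.0177] saddle tz 
holes [-25.9116 -51.1894] [ 28.395  -51.1656] c [  1.2417 -51.1775] saddle tz
```

Emit:
drive_tool(deltas=[[[0, 0.04, -0.2], 0], [[0, 0, -0.2], 0], [[0, 0, 0], 0], [[0, 0, 0], 0], [[0, 0, 0], 0], [[0, 0, 0], 0], [[0, 0, 0], 0], [[0, 0, 0], 0], [[0, 0, 0], 0], [[0, 0, 0], 0], [[0.3, 0, 0], 0], [[0.3, 0, 0], 0], [[0, 0, 0], 0], [[0, 0, 0], 0]], jaw=-1)

```text
clock: 10.65
tool_pos: [0.4207, -0.1842, 0.1338]
tcp_rot: [[-0.001, 0.963, -0.269], [0.001, -0.269, -0.963], [-1.0, -0.001, -0.001]]
contact_force: [-0.3, 0.3, -0.0]
opening: -0.0
```

```bash
python3 - <<'E'
from h import *
s=manip.read_state();a=cams.get_image("scene");b=cams.get_image("side")
print(s["opening"])
crop(a,240,150,340,230,7,"pics/sc5c.png")
crop(b,270,170,340,235,8,"pics/sd5c.png")
E
```

```text
-0.00019801822340644485
```

View pics/sc5c.png

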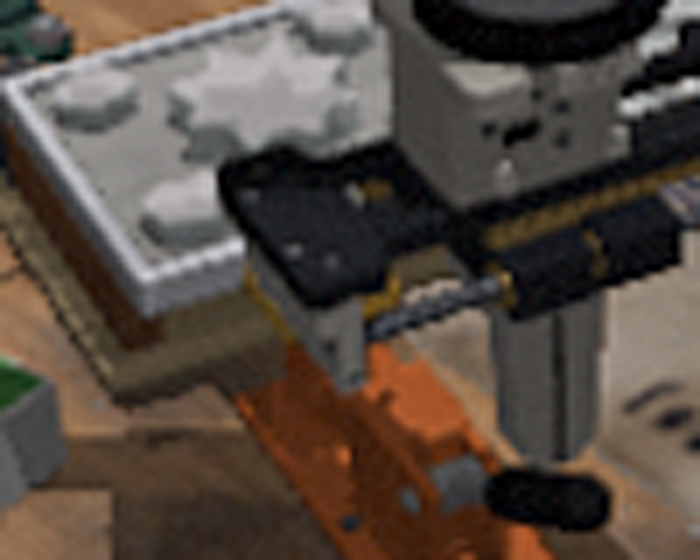

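View pics/sd5c.png

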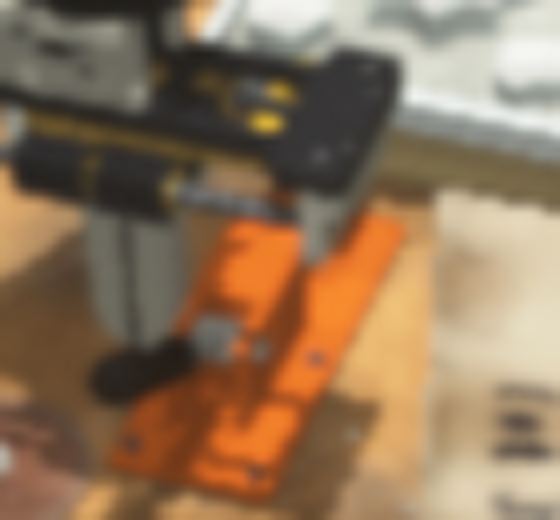

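Emit:
drive_tool(deltas=[[[0.1, 0, 0], 0], [[0.16, 0, 0.1], 0], [[0.16, 0, 0.1], 0], [[0.16, 0, 0.1], 0], [[0.1, 0, 0.08], 0], [[0, 0, 0], 0]])

```text
clock: 11.35
tool_pos: [0.4183, -0.1957, 0.114]
tcp_rot: [[0.001, 0.963, -0.27], [0.0, -0.27, -0.963], [-1.0, 0.001, -0.001]]
contact_force: [1.0, 0.9, 5.9]
opening: 0.007
```

Emit:
drive_tool(deltas=[[[0.16, 0, 0.07], 0], [[0.16, 0, 0.07], 0], [[0.16, 0, 0.07], 0], [[0.16, 0, 0.06], 0], [[0, 0, 0], 0]])

```text
clock: 11.85
tool_pos: [0.4162, -0.2035, 0.0949]
tcp_rot: [[0.001, 0.963, -0.269], [0.0, -0.269, -0.963], [-1.0, 0.001, -0.0]]
contact_force: [0.9, 1.5, 9.3]
opening: 0.005
```

```bash
python3 - <<'E'
from h import *
a=cams.get_image("scene");b=cams.get_image("side")
crop(a,240,150,340,230,7,"pics/sc6c.png")
crop(b,270,170,340,235,8,"pics/sd6c.png")
E
```

```text
(no output)
```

View pics/sc6c.png

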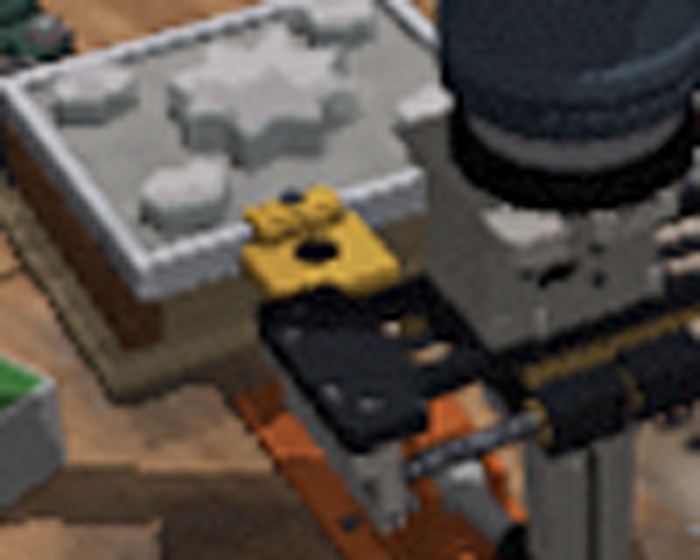

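View pics/sd6c.png

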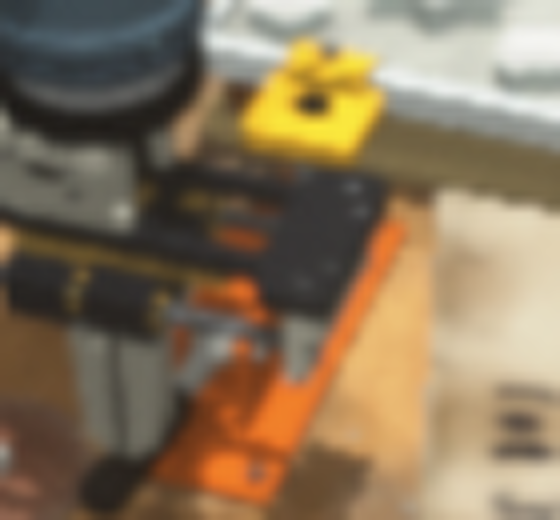

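Emit:
drive_tool(deltas=[[[0.16, 0, 0.04], 0], [[0.16, 0, 0.03], 0], [[0.16, 0, 0.03], 0], [[0.16, 0, 0.02], 0], [[0, 0, 0], 0], [[0, 0, 0], 0]])

```text
clock: 12.55
tool_pos: [0.4152, -0.2072, 0.0762]
tcp_rot: [[0.001, 0.963, -0.269], [-0.001, -0.269, -0.963], [-1.0, 0.001, 0.0]]
contact_force: [0.2, -0.3, 9.3]
opening: 0.004
```

Emit:
drive_tool(deltas=[[[0.1, 0, 0.01], 0], [[0.07, 0, 0], 0], [[0, 0, 0], 0], [[0, 0, 0], 0], [[0, 0, 0], 0]])

```text
clock: 13.05
tool_pos: [0.4151, -0.2076, 0.0718]
tcp_rot: [[0.001, 0.963, -0.269], [-0.001, -0.269, -0.963], [-1.0, 0.001, 0.001]]
contact_force: [-4.5, 1.6, 15.7]
opening: 0.002
```

Emit:
drive_tool(deltas=[[[0.03, 0, 0], 0], [[0, 0, 0], 0], [[0, 0, 0], 0], [[0, 0, 0], 0]])

```text
clock: 13.45
tool_pos: [0.4152, -0.2076, 0.0715]
tcp_rot: [[0.001, 0.963, -0.269], [-0.002, -0.269, -0.963], [-1.0, 0.002, 0.001]]
contact_force: [-4.2, 1.3, 21.8]
opening: 0.01
```

```bash
python3 - <<'E'
from h import *
s=manip.read_state();a=cams.get_image("scene");b=cams.get_image("side");im=cams.get_image("wrist")
cv2.imwrite("pics/wrist7.png",im);cv2.imwrite("pics/side7.png",b);cv2.imwrite("pics/scene7.png",a)
s=manip.read_state();print(s["contact_force"],s["tool_pos"])
crop(a,240,150,340,230,7,"pics/sc7c.png")
crop(b,250,150,340,235,8,"pics/sd7c.png"); cv2.imwrite("pics/sd7c.png",cv2.imread("pics/sd7c.png")[:600])
E
```

```text
[-5.1355  2.472  22.2547] [ 0.4152 -0.2077  0.0715]
```

View pics/sc7c.png

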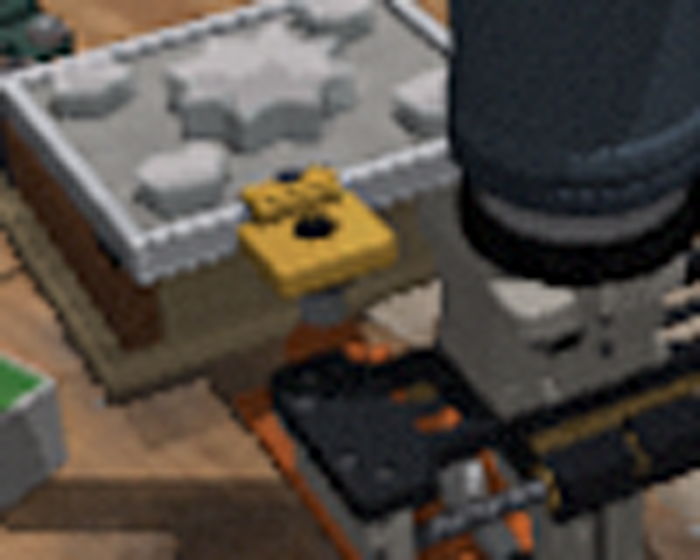

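View pics/sd7c.png

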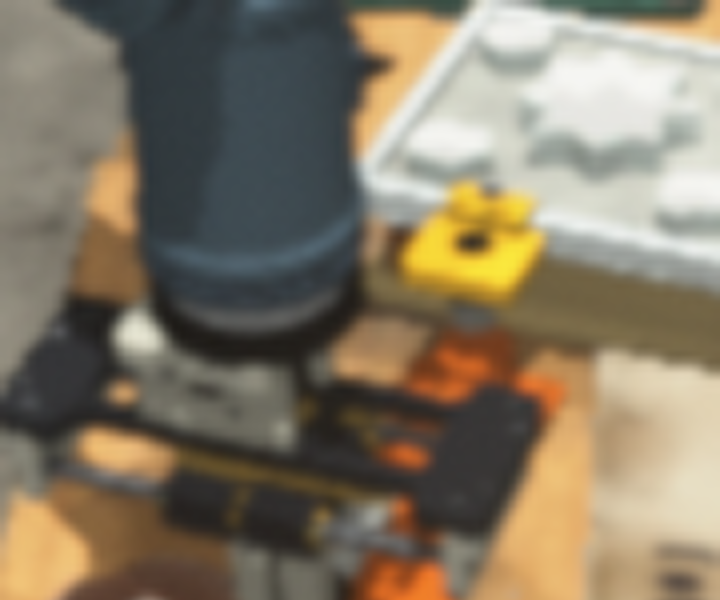

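View pics/wrist7.png

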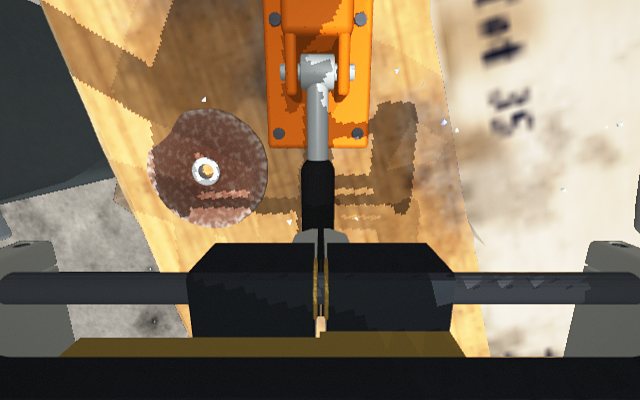

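```bash
python3 - <<'E'
from h import *
s=manip.read_state();w=campose("wrist",s);R=s["tcp_rot"];sc=campose("scene");sd=campose("side")
d=np.array([.2693,.963]);n=np.array([-d[1],d[0]])
p=[ray(w,q,.008) for q in [(279,133),(358,133)]];c=(p[0]+p[1])/2;print("back hole mid",c[:2])
# earlier hole mid at wrist4 : tool (1.24,-51.18) from (.4167,-.1955)
print("before",np.array([.4167,-.1955])+1e-3*(1.24*np.array([.963,-.27])-51.18*np.array([-.27,-.963])))
mk=np.array([.4708,-.0063])
for nm,cc in(("scene",sc),("side",sd)): print(nm,"saddle lower pt expected",proj(cc,np.r_[mk,.068]),proj(cc,np.r_[mk,.074]))
print("scene stub mid",(240+326/7-.4,150+305/7),"side stub mid",(250+474/8-.4,150+315/8))
b=cv2.imread("pics/scene7.png");crop(b,270,165,310,205,15,"pics/z7.png")
E
```

```text
back hole mid [ 0.4321 -0.1462]
before [ 0.4317 -0.1465]
scene saddle lower pt expected [285.679 188.971] [285.5295 187.2147]
side saddle lower pt expected [309.0997 184.8126] [309.047  183.4365]
scene stub mid (286.1714285714286, 193.57142857142856) side stub mid (308.85, 189.375)
```

View pics/z7.png

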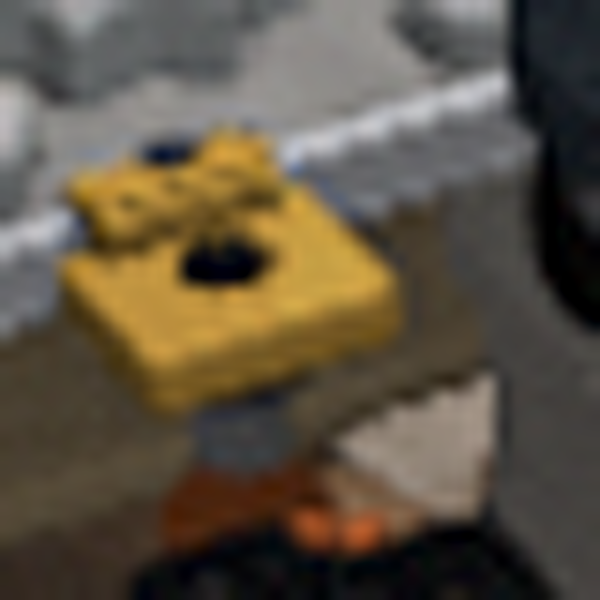

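```bash
python3 - <<'E'
from bench import workorder,manip
print(workorder.finish_job()); s=manip.read_state(); print(s["clock"],s["contact_force"],s["tool_pos"])
E
```

```text
the job is handed in; nothing more can be done
None
the job is handed in; nothing more can be done
```

The jack is set with its saddle under the black dot. Its handle is held fully down, the panel is raised, and the job was handed in at about 13.6 s. No verdict was reported.

- **Placing:** I gripped the jack by its block, turned it about 20° to line up with the stand, and brought it in low under the pad. I then set it down with the panel still lying down and let go.
- **Pressing:** I pressed the handle down along its arc with closed fingertips, from above, until it reached its stop. The arm touched only the handle during this. The final push is about 22 N, with the fingertip height matching the fully-down position.
- **Centring, side to side:** the saddle is within about 0.3 mm of the dot in the wrist camera. It lines up within a pixel (about 1–2 mm) in the scene and side cameras.
- **Centring, along the jack:** this is less certain because the checks disagreed. The direct comparison of saddle and dot came out near 0. Estimates from the jack's block and base edges ranged from 0.5 mm short of the dot to 2 mm past it, about 1 mm past on average.
- **Jack movement:** it moved less than 1 mm during the press, measured at its back holes.
- **Bystanders:** I did not touch the pot, the disc or the loose glass. The jack passed close to the disc, but a gap between them shows in the final wrist picture. I did not measure any of the three again afterwards.

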